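Switch the ball feeder over to its other chute

TASK

Switch the wooden ball feeder over to its other chute: with a fingertip, press down the raised thumb pad of the seesaw gate so that the gate rocks over its pivot and stays tipped the other way. Then push the stop's block all the way across the feed chute, so that all three balls roll down into the tray on that newly lowered side. Only press and push: do not touch the balls, and leave everything else on the bench where it is.

Things in the scene. Friction and masses are not known exactly. Their poses are not given: they have to be found in the camera images.
- feeder: Fixed light wooden ball feeder, 560 mm wide, 190 high. Origin on the bench under the middle of the seesaw's pivot. Axes: x up the feed chute (away from the robot at yaw 0), y to the left tray, z up; yaw within 0.25 rad. The sloping feed chute (52 mm wide) runs along y = 0 from x = 215 to 28 mm and drops balls on the gate's middle. From each end of the gate a short fixed chute leads out to a tray.
- gate (a joint): Tilt of the seesaw gate (trough 200 mm long along y, pivot 67 mm up), rad. Top-heavy, it always rests on a stop, either one at the start (it may still be falling there in the first 0.5 s): +0.24 = left (+y) end up, feeds the right chute; -0.24 = right end up, feeds the left chute. Pressing the raised pad below level makes it fall over to the other stop; about 1 N is enough.
- gate_left_pad (a point): Centre of the top of the left thumb pad, a flat wooden ear at the gate's left end on the robot's side; free face about 43 mm (x) by 40 mm (y), 6 mm thick. Moves with the gate: 113 to 117 mm above the bench when up, 76 to 80 when down, 97 at level. At about x = -80, y = 78 mm in the feeder frame.
- gate_right_pad (a point): Same for the right thumb pad (feeder y = -78 mm).
- stop (a joint): Travel of the stop, m: 0 = its paddle closes the feed chute and holds back the balls, 0.05 = pushed fully across to feeder +y against its end, chute open. A sliding wooden bar above the chute; starts at 0 to 4 mm, stays where it is left; 1 to 3 N of push moves it.
- stop_block (a point): Centre of the outer (feeder -y) face of the push block on the bar's right end: upright wooden block 34 mm (x) by 20 (y) by 45 tall; its top is 17 mm above this point, its underside 28 mm below. When closed the point is 190 mm above the bench at feeder x = 62, y = -115 mm. Push this face towards feeder +y.
- left_tray (a point): Centre of the inner floor of the left tray (14 mm above the bench); inside 118 mm (x) by 98 mm (y), walls 28 mm above the floor.
- right_tray (a point): Same for the right tray.
- ball1_center (a point): Centre of a dark turned wooden ball, 32 mm diameter, 13 g, number 1 in the queue behind the stop (1 is the lowest).
- ball2_center (a point): Centre of a dark turned wooden ball, 32 mm diameter, 13 g, number 2 in the queue behind the stop (1 is the lowest).
- ball3_center (a point): Centre of a dark turned wooden ball, 32 mm diameter, 13 g, number 3 in the queue behind the stop (1 is the lowest).
- glue: Bystander: white glue bottle with grey cap, 54 mm diameter, 160 mm tall; origin at its underside.
- cup: Bystander: paper mixing cup, 74 mm across, 100 mm tall; origin at its underside.
- tub: Bystander: open white plastic tub 110 x 90 x 60 mm; origin at its underside.
- can: Bystander: plain metal can 60 x 100 x 150 mm; origin at its underside.
- sanding_block: Bystander: cork sanding block 65 x 110 x 35 mm; origin at its underside.
- putty_knife: Bystander: putty knife about 200 mm long, lying flat; origin near its middle, underside.
- offcut: Bystander: dark wood offcut 50 x 140 x 22 mm, lying flat; origin at its underside.
Things that resemble listed ones, but are neither listed nor needed, are in the scene too. Leave any green or red look-alike of the part that bears ball1_center alone.

How it is judged:
By the outcome, as a careful person would: the job done as asked, in the order asked, and still so for the second after the job is handed in, with the robot touching nothing.
It also fails if it takes over 43 s, if anything falls off the work surface, if the arm or the gripper's body presses on something with over 40 N, if the wrist force passes 120 N, or if a joint passes its speed limit or range.

ROBOT

A 7-joint arm with a two-finger parallel gripper is mounted at the origin on the work surface. World frame = base frame: x ahead of the robot, y to its left, z up, the work surface at z = 0. Lengths are in m, angles in rad, forces in N, time in s.
With the tool pointing down it reaches from about 0.35 to 0.9 m from the base axis. Payload 8.1 kg.
Tool frame: the origin (TCP) lies on the centre line of the jaws, within the pads' length; the fingertips stand 17 mm ahead of it and the grasp point (between the pads) lies 2 mm behind it; z points along the fingers, y is the direction in which the jaws open and shut (so a half turn about z gives the same grasp; the last joint's range is limited). The gripper opens to 92 mm and grips with 3 to 60 N. Pads are 19 mm wide; open, the fingers measure 130 mm over their backs; the gripper's body (75 mm by 190 mm) begins 47 mm behind the grasp point.
Start: joints at [-1.446, 0.434, 0.025, 1.573, -0.012, 1.134, -0.075], TCP at [0.141, 0.609, 0.244] pointing down, gripper open.
Joint ranges: [-2.62, 2.62], [-0.44, 2.09], [-1.27, 1.32], [0.08, 2.57], [-1.32, 4.46], [0.12, 2], [-2.74, 2.74]. Speed limits (rad/s): [2.22, 2.22, 3.01, 3.01, 3.14, 3.14, 3.14].

INTERFACE

Orientations are given as a rotation vector (axis times angle).
In Python, from cell import arm gives the robot as it stands.
- The arm moves only by the shell command python3 -m creep 'ROWS' [FORCE]. ROWS is JSON, a list that holds one entry, the list of rows, each a list of 7 numbers: the shift along the world's x, y, z in cm, then the turn, a rotation vector about the world's x, y, z in degrees, then the opening, from -1 (shut) to 1 (fully open), so that 0 is half open. In form: [[[tx, ty, tz, ax, ay, az, jaw], ...]]. A call has 1 to 5 rows; each row is the pose to reach, as a shift and turn from the pose commanded when the call began; what a row does not reach only later rows make up. A row lasts 1/10 s, in which the tool goes at most 50 mm and 8.59 degrees, less where a joint would pass 70% of its speed; a pose out of reach is approached as far as the arm can. A call with a gripper value outside its range is refused whole. The fingers move at their own pace and stop on an object; FORCE is the grip in N (left out, the last holds). Time passes only in rows, so rows that repeat a pose let the fingers close. It gives the time, the measured TCP pose, the force and the opening at its end, in the units of the state.
- arm.observe(): the state, without advancing time (a new reading comes with each control period).
- arm.get_image(name): name is "scene" or "top" or "wrist"; returns the picture (400x640x3 uint8, red, green, blue); there is no depth.
- arm.camera_model(name): a dict with "vfov" (degrees; the focal length in pixels is half the picture's height over the tangent of half this angle, whatever the lens; pixels are square), "cx", "cy" (the principal point, pixels), "k1" (the pictures are not rectified: a ray, as slopes to the right and down, at radius r is drawn at 1 + k1 r^2 times it, then the intrinsics apply), "cam_to_world" (4x4, takes a point from camera to world coordinates); the wrist camera has in their place "T_tool_cam" (4x4, takes a point from camera to tool coordinates, whose origin is the TCP and whose axes are the flange's). Camera axes: x right, y down, z forward; pixel columns grow to the right and rows downward; lengths in m; the calibration is good to about 2 mm. A picture is of the moment at which its call begins: read the wrist's pose just before it. camera_model takes no time and is no camera call.
- arm.sign_off(): hands the job in, once; it reports no verdict.
The state is a dict: "clock": time; "joints": joint angles; "dq": joint speeds; "joint_efforts": joint torques, N m; "position": TCP position; "ee_rot": TCP orientation; "force": force on the tool from outside, world axes, zero at the start; "ft_torque": the same for the moment, N m; "width": opening from 0.0 (shut) to 1.0 (fully open).
Only numpy, scipy, OpenCV 4.12 (cv2) and the standard library are available. Lean on these libraries where they do the work, as an engineer would, in place of code of your own. Each camera call takes 0.05 s, during which the arm holds its last target.

## Working session

There is one attempt and no reset: what is moved stays moved. The work goes in short steps, Python scripts to look and compute and a shell command to move; the robot and the scene stay as the last step left them, time stands still between calls to the robot, and variables do not carry over. Pictures are saved under pics/ and viewed, and the job is handed in when it is done.

```bash
ls; mkdir -p pics; cat > h.py <<'E'
import numpy as np,cv2
from cell import arm
from scipy.spatial.transform import Rotation as R
def save(n,f):
    im=arm.get_image(n); cv2.imwrite('pics/'+f,im[:,:,::-1]); np.save('pics/'+f[:-4]+'.npy',im); return im
def K(m):
    f=200/np.tan(np.radians(m['vfov'])/2); return f
def ray(m,T,u,v):
    f=K(m); d=np.array([(u-m['cx'])/f,(v-m['cy'])/f]); s=d.copy()
    for _ in range(30): s=d/(1+m['k1']*(s@s))
    w=T[:3,:3]@np.array([s[0],s[1],1]); return T[:3,3],w/np.linalg.norm(w)
def onz(m,T,u,v,z):
    o,d=ray(m,T,u,v); return o+d*(z-o[2])/d[2]
def tri(rs):
    A=sum(np.eye(3)-np.outer(d,d) for o,d in rs); b=sum((np.eye(3)-np.outer(d,d))@o for o,d in rs)
    p=np.linalg.solve(A,b); return p,[np.linalg.norm((np.eye(3)-np.outer(d,d))@(p-o)) for o,d in rs]
def proj(m,T,p):
    c=np.linalg.inv(T)@np.append(p,1); s=c[:2]/c[2]; s=s*(1+m['k1']*(s@s)); f=K(m); return np.array([m['cx'],m['cy']])+f*s
def M(n):
    m=arm.camera_model(n); return m,np.array(m['cam_to_world'])
E
python3 - <<'E'
from h import *
s=arm.observe(); print(s)
for n in('scene','top'): save(n,n+'0.png'); print(arm.camera_model(n))
print(arm.camera_model('wrist'))
E
```

```text
pics
{'clock': 0.0, 'joints': array([-1.44560606,  0.43524202,  0.02497605,  1.57406632, -0.01161391,
        1.13402138, -0.07510792]), 'dq': array([-0.00091042, -0.00176086, -0.00275501, -0.000526  , -0.00090154,
        0.00016598, -0.00088248]), 'joint_efforts': array([ 1.39032003e-03, -6.67848086e+01,  9.86157395e-01, -3.14446735e+01,
       -6.02339557e-02,  4.30500624e-02,  1.87824385e-04]), 'position': array([0.14108309, 0.60837686, 0.24294507]), 'ee_rot': array([-3.57167837e-01, -3.12117430e+00,  2.49936797e-03]), 'force': array([ 0.48371343, -0.30313353, -0.91190068]), 'ft_torque': array([-0.02489641,  0.01952697,  0.00084709]), 'width': 1.0015049292440537}
{'vfov': 51.374509512524334, 'cx': 321.1498289954946, 'cy': 195.75061838959363, 'k1': -0.06094372609652287, 'cam_to_world': array([[-4.39953914e-01,  7.75024948e-01, -4.53626370e-01,
         1.00921886e+00],
       [ 8.98020331e-01,  3.79806451e-01, -2.22050770e-01,
         2.36230252e-01],
       [ 1.95335045e-04, -5.05057808e-01, -8.63085495e-01,
         9.16298563e-01],
       [ 0.00000000e+00,  0.00000000e+00,  0.
[... 271 characters left out ...]
e-01,  4.39534919e-04,  3.45826898e-02,
         2.93030448e-02],
       [-3.44892621e-02, -8.72015472e-02, -9.95593482e-01,
         1.17767501e+00],
       [ 0.00000000e+00,  0.00000000e+00,  0.00000000e+00,
         1.00000000e+00]])}
{'vfov': 64.45260639295088, 'cx': 323.38348901580764, 'cy': 201.7220408503344, 'k1': -0.03384339754464256, 'T_tool_cam': array([[-6.39857893e-04, -9.53387441e-01, -3.01748201e-01,
         8.29731447e-02],
       [ 9.99999769e-01, -6.79022925e-04,  2.49021650e-05,
         5.73661210e-04],
       [-2.28635358e-04, -3.01748116e-01,  9.53387656e-01,
        -1.39889934e-01],
       [ 0.00000000e+00,  0.00000000e+00,  0.00000000e+00,
         1.00000000e+00]])}
```

View pics/scene0.png

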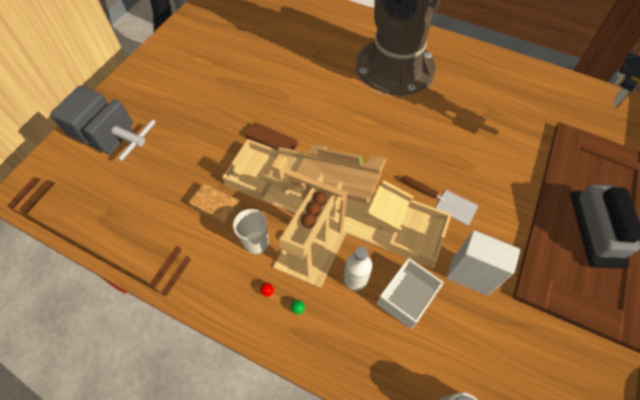

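View pics/top0.png

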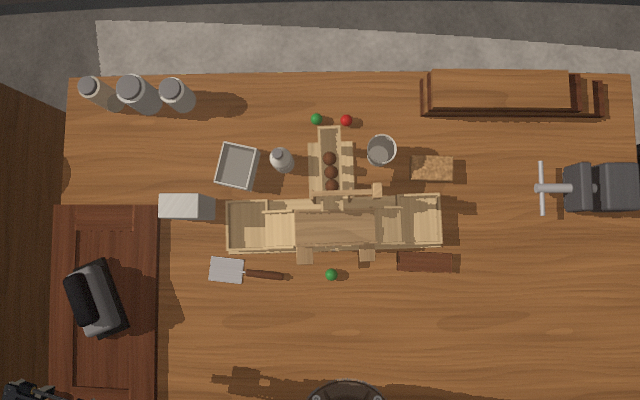

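The scene view shows the feeder around (330,205), with the balls at (316,210). In the top view the pads are at about (304,256) and (366,256), the stop block at about (377,190), the balls at (330,158–185), and green/red decoys at (316,118), (346,120) and (331,274). I'll crop closer.

```bash
python3 - <<'E'
import cv2
a=cv2.imread('pics/top0.png')[110:285,215:455]; cv2.imwrite('pics/top0c.png',cv2.resize(a,None,fx=3.3,fy=3.3,interpolation=2))
a=cv2.imread('pics/scene0.png')[130:300,210:460]; cv2.imwrite('pics/scene0c.png',cv2.resize(a,None,fx=3.2,fy=3.2,interpolation=2))
E
```

```text
(no output)
```

View pics/top0c.png

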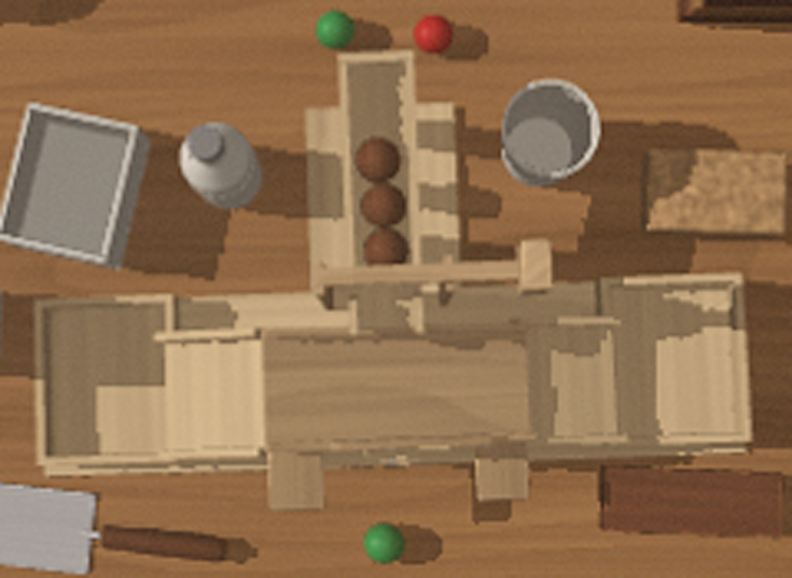

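View pics/scene0c.png

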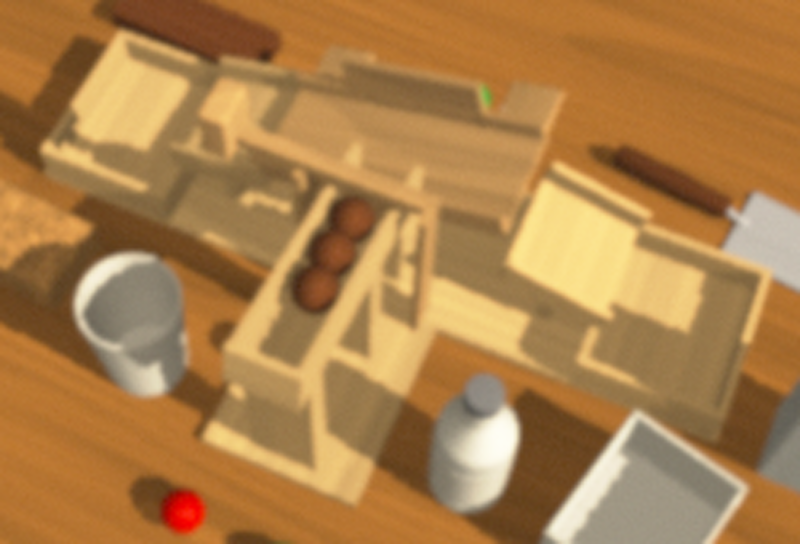

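Close crops: left pad in the top crop spans (268–324, 452–508), right pad (474–528, 458–500). Stop block top is at about (536,258) there and (228,95) in the scene crop. Now I'll triangulate.

```bash
python3 - <<'E'
from h import *
mt,Tt=M('top'); ms,Ts=M('scene')
t=lambda u,v:ray(mt,Tt,215+u/3.3,110+v/3.3)
s=lambda u,v:ray(ms,Ts,210+u/3.2,130+v/3.2)
P={'Lpad outer-near':((268,508),(565,92)),'Lpad inner-near':((324,508),(510,82)),
'Rpad near-inner':((474,500),(377,52)),'Rpad near-outer':((528,500),(327,47)),
'ball1':((386,247),(352,219)),'ball2':((382,205),(334,251)),'ball3':((377,160),(316,288)),
'block top -y+x?':((551,240),(203,110)),'block top -y-x':((552,262),(217,80)),
'block top +y -x':((520,262),(250,90)),'blocktop +y+x':((522,240),(237,120)),
'green near':None,
'right tray corner near -y':((750,440),(125,32)),'left tray far +y':((36,300),(722,435)),'left tray near +y':((42,462),(768,270)),'right tray far -y':((742,275),(45,155))}
for k,v in P.items():
    if v:
        p,e=tri([t(*v[0]),s(*v[1])]); print(k,p.round(4),np.round(e,4))
for k,v in {'gap':(384,543)}.items(): print(k,onz(mt,Tt,215+v[0]/3.3,110+v[1]/3.3,.016))
E
```

```text
Lpad outer-near [0.4328 0.1232 0.119 ] [0.0017 0.0017]
Lpad inner-near [0.4326 0.0822 0.1061] [0.0004 0.0004]
Rpad near-inner [ 0.4371 -0.0269  0.085 ] [0.0014 0.0014]
Rpad near-outer [ 0.4365 -0.0697  0.0658] [0. 0.]
ball1 [0.6172 0.0388 0.1553] [0.0025 0.0025]
ball2 [0.6464 0.041  0.161 ] [0.0018 0.0018]
ball3 [0.6775 0.0442 0.166 ] [0.0016 0.0016]
block top -y+x? [ 0.6151 -0.0702  0.2099] [0.0035 0.0035]
block top -y-x [ 0.5988 -0.0685  0.2236] [0.0043 0.0043]
block top +y -x [ 0.5981 -0.0462  0.2257] [0.0057 0.0057]
blocktop +y+x [ 0.614  -0.0485  0.2113] [0.006 0.006]
right tray corner near -y [ 0.4794 -0.2407  0.0391] [0.0035 0.0035]
left tray far +y [0.5903 0.3205 0.019 ] [0.0022 0.0022]
left tray near +y [0.4617 0.3079 0.0423] [0.0025 0.0025]
right tray far -y [ 0.6078 -0.2387  0.0309] [0.0036 0.0036]
gap [0.39948234 0.03896102 0.016     ]
```

Left pad is raised (0.106–0.119 m against 0.066–0.085 m on the right), so the gate tilts +0.24 and the left pad gets pressed, sending the balls to the left tray. 

Candidates:
- **Raised pad:** left ear at top (305,255). Not the right ear at (366,255).
- **Stop block:** top (377,190). Not the feed-chute braces at (355,155).
- **Balls:** brown, at top (330,158–185). The green and red decoys at (316,118), (346,120) and (331,274) stay untouched.

Moving in now with the jaws shut.

```bash
python3 -m creep '[[[2.4,-4.1,0.8,0,0,3,-1],[4.8,-8.2,1.6,0,0,6,-1],[7.2,-12.3,2.4,0,0,9,-1],[9.6,-16.4,3.2,0,0,12,-1],[12,-20.5,4,0,0,15,-1]]]' 20
python3 -m creep '[[[2.4,-4.1,0.4,0,0,0,-1],[4.8,-8.2,0.8,0,0,0,-1],[7.2,-12.3,1.2,0,0,0,-1],[9.6,-16.4,1.6,0,0,0,-1],[12,-20.5,2,0,0,0,-1]]]'
python3 -m creep '[[[2.4,-4.1,0,0,0,0,-1],[4.8,-8.2,0,0,0,0,-1],[4.8,-10,0,0,0,0,-1],[4.8,-10,0,0,0,0,-1],[4.8,-10,0,0,0,0,-1]]]'
python3 - <<'E'
from h import *
s=arm.observe(); print(s['clock'],s['position'],s['ee_rot'],s['joints'],s['force'])
np.savez('pics/w1_pose.npz',p=s['position'],r=s['ee_rot']); save('wrist','w1.png')
E
```

```text
clock: 0.6
position: [0.2618, 0.4019, 0.2838]
ee_rot: [0.057, -3.141, 0.001]
force: [1.8, -0.1, 0.0]
width: 0.614
clock: 1.1
position: [0.3816, 0.1969, 0.3039]
ee_rot: [0.053, -3.141, -0.0]
force: [0.2, 0.6, -0.6]
width: 0.179
clock: 1.6
position: [0.4289, 0.0993, 0.3036]
ee_rot: [0.053, -3.141, -0.001]
force: [-0.3, 0.1, -0.5]
width: 0.005
1.6 [0.42885209 0.09925181 0.30357728] [ 5.26217736e-02 -3.14065517e+00 -6.11958466e-04] [-0.68363293  0.06497776  0.3613598   1.92378296 -0.02563896  1.15749479
  1.29163969] [-0.25955909  0.10601191 -0.5470969 ]
```

View pics/w1.png

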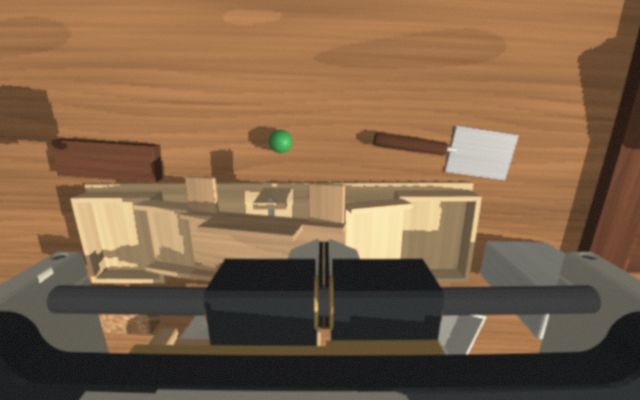

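Wrist view: left pad at about (326,202), the right one at (201,190) in the lower position, and shut fingertips at (323,245). Zooming in for corners.

```bash
python3 - <<'E'
import cv2
a=cv2.imread('pics/w1.png')[165:265,170:370]; cv2.imwrite('pics/w1c.png',cv2.resize(a,None,fx=4,fy=4,interpolation=2))
E
```

```text
(no output)
```

View pics/w1c.png

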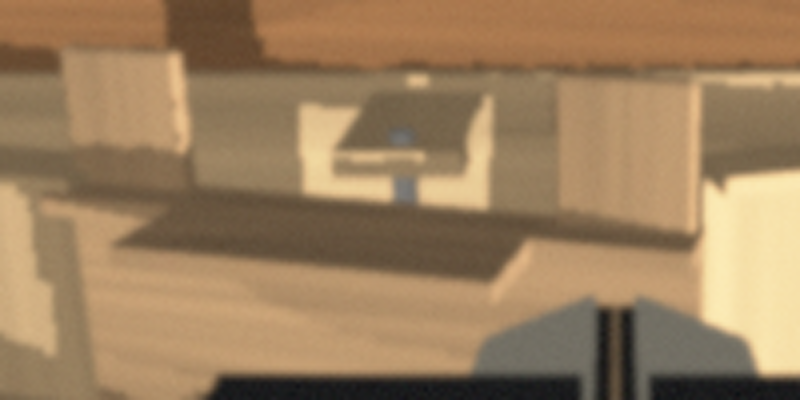

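```bash
python3 - <<'E'
from h import *
mt,Tt=M('top'); ms,Ts=M('scene'); mw=arm.camera_model('wrist')
d=np.load('pics/w1_pose.npz'); B=np.eye(4); B[:3,:3]=R.from_rotvec(d['r']).as_matrix(); B[:3,3]=d['p']; Tw=B@np.array(mw['T_tool_cam'])
t=lambda u,v:ray(mt,Tt,215+u/3.3,110+v/3.3)
s=lambda u,v:ray(ms,Ts,210+u/3.2,130+v/3.2)
w=lambda u,v:ray(mw,Tw,170+u/4,165+v/4)
for k,a,b,c in [('no',(268,508),(565,92),(698,82)),('ni',(324,508),(510,82),(558,78)),('fo',(270,452),(545,128),(698,235)),('fi',(322,455),(493,120),(558,210)),
 ('Rni',(474,500),(377,52),(182,50)),('Rno',(528,500),(327,47),(62,48))]:
    print(k,[tri(q)[0].round(4) for q in ([t(*a),s(*b)],[t(*a),w(*c)])], tri([t(*a),s(*b),w(*c)])[0].round(4))
print('tips',B[:3,3],B[:3,:3]@[0,1,0])
# block top at z=.207 via top & scene
for u,v in [(551,240),(552,262),(520,262),(522,240)]: print(onz(mt,Tt,215+u/3.3,110+v/3.3,.207).round(4))
for u,v in [(203,110),(217,80),(250,90),(237,120)]: print(onz(ms,Ts,210+u/3.2,130+v/3.2,.207).round(4))
E
```

```text
no [array([0.4328, 0.1232, 0.119 ]), array([0.4327, 0.1229, 0.1084])] [0.4315 0.123  0.1164]
ni [array([0.4326, 0.0822, 0.1061]), array([0.4331, 0.0835, 0.1056])] [0.433  0.0832 0.1068]
fo [array([0.4729, 0.1221, 0.1246]), array([0.4735, 0.1227, 0.1181])] [0.4722 0.1229 0.1233]
fi [array([0.4709, 0.0841, 0.1073]), array([0.4714, 0.0846, 0.1069])] [0.4712 0.0847 0.1079]
Rni [array([ 0.4371, -0.0269,  0.085 ]), array([ 0.4368, -0.0288,  0.0736])] [ 0.4357 -0.027   0.0817]
Rno [array([ 0.4365, -0.0697,  0.0658]), array([ 0.4377, -0.0687,  0.068 ])] [ 0.4377 -0.0688  0.0677]
tips [0.42885209 0.09925181 0.30357728] [-3.35005565e-02  9.99438620e-01  3.97911404e-04]
[ 0.617  -0.0737  0.207 ]
[ 0.6023 -0.0742  0.207 ]
[ 0.6023 -0.0529  0.207 ]
[ 0.6171 -0.0544  0.207 ]
[ 0.6123 -0.0681  0.207 ]
[ 0.5874 -0.0716  0.207 ]
[ 0.585  -0.0483  0.207 ]
[ 0.6095 -0.0445  0.207 ]
```

Pad centre is about (0.452, 0.103, 0.113) m and the pad measures about 40 × 40 mm, which matches the description (113–117 mm). Going above it, then pressing slowly.

```bash
python3 -m creep '[[[2,0.5,-4,0,0,0,-1],[2,0.5,-8,0,0,0,-1],[2,0.5,-12,0,0,0,-1],[2,0.5,-14,0,0,0,-1],[2,0.5,-14.6,0,0,0,-1]]]'
python3 -m creep '[[[0,0,-0.8,0,0,0,-1],[0,0,-1.6,0,0,0,-1],[0,0,-2.2,0,0,0,-1],[0,0,-2.8,0,0,0,-1],[0,0,-2.8,0,0,0,-1]]]'
```

```text
clock: 2.15
position: [0.4474, 0.105, 0.1555]
ee_rot: [0.057, -3.137, 0.002]
force: [1.1, -0.3, 0.4]
width: 0.007
clock: 2.65
position: [0.449, 0.1039, 0.1294]
ee_rot: [0.053, -3.141, 0.0]
force: [0.2, 0.1, -0.2]
width: 0.005
```

```bash
python3 -m creep '[[[0,0,-0.5,0,0,0,-1],[0,0,-1,0,0,0,-1],[0,0,-1,0,0,0,-1]]]'
python3 -m creep '[[[0,0,-0.5,0,0,0,-1],[0,0,-1,0,0,0,-1],[0,0,-1,0,0,0,-1]]]'
python3 -m creep '[[[0,0,-0.4,0,0,0,-1],[0,0,-0.9,0,0,0,-1],[0,0,-0.9,0,0,0,-1]]]'
python3 - <<'E'
from h import *
save('top','top1.png');a=cv2.imread('pics/top1.png')[110:285,215:455]; cv2.imwrite('pics/top1c.png',cv2.resize(a,None,fx=3.3,fy=3.3,interpolation=2))
E
```

```text
clock: 2.95
position: [0.4488, 0.1038, 0.1192]
ee_rot: [0.053, -3.14, 0.0]
force: [1.2, 0.5, 0.4]
width: 0.004
clock: 3.25
position: [0.4488, 0.1037, 0.1091]
ee_rot: [0.053, -3.14, 0.001]
force: [-0.2, -0.0, 0.1]
width: 0.009
clock: 3.55
position: [0.4488, 0.1037, 0.1001]
ee_rot: [0.053, -3.14, 0.001]
force: [-0.4, -0.2, -0.5]
width: 0.006
```

View pics/top1c.png

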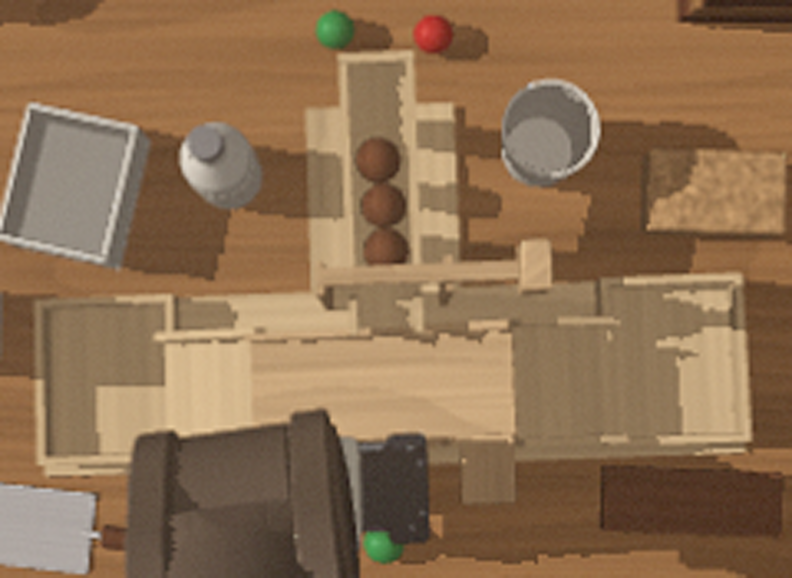

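The gate has gone over: the right pad is now lit and raised. Lifting off, then checking with the wrist and top cameras on the way to the block.

```bash
python3 -m creep '[[[0,0,5,0,0,0,-1],[0,0,10,0,0,0,-1],[0,0,15,0,0,0,-1],[0,0,20,0,0,0,-1],[0,-2,22,0,0,0,-1]]]'
python3 -m creep '[[[1.5,-4.5,0,0,0,0,-1],[3,-9,0,0,0,0,-1],[4.5,-13.5,0,0,0,0,-1],[6,-17,0,0,0,0,-1],[6,-17,0,0,0,0,-1]]]'
python3 -m creep '[[[0,0,0,0,0,0,-1],[0,0,0,0,0,0,-1]]]'
python3 - <<'E'
from h import *
s=arm.observe(); print(s['clock'],s['position'],s['ee_rot'])
np.savez('pics/w2_pose.npz',p=s['position'],r=s['ee_rot']); save('wrist','w2.png')
save('scene','scene2.png');a=cv2.imread('pics/scene2.png')[130:300,210:460]; cv2.imwrite('pics/scene2c.png',cv2.resize(a,None,fx=3.2,fy=3.2,interpolation=2))
E
```

```text
clock: 4.1
position: [0.4506, 0.0861, 0.3254]
ee_rot: [-0.059, 3.135, 0.005]
force: [0.7, -0.5, -1.0]
width: 0.006
clock: 4.6
position: [0.5098, -0.092, 0.3211]
ee_rot: [-0.041, 3.14, -0.004]
force: [-0.6, -0.1, -0.2]
width: 0.005
clock: 4.8
position: [0.5089, -0.0851, 0.3206]
ee_rot: [0.055, -3.141, -0.001]
force: [0.2, 0.9, -0.1]
width: 0.008
4.8 [ 0.50894176 -0.08506003  0.32057672] [ 5.51586958e-02 -3.14062912e+00 -1.07371137e-03]
```

View pics/w2.png

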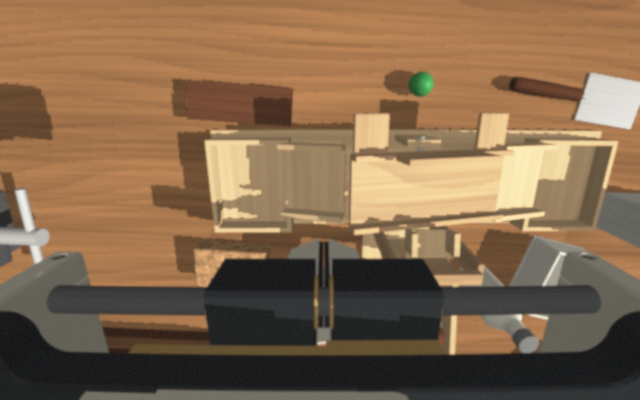

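View pics/scene2c.png

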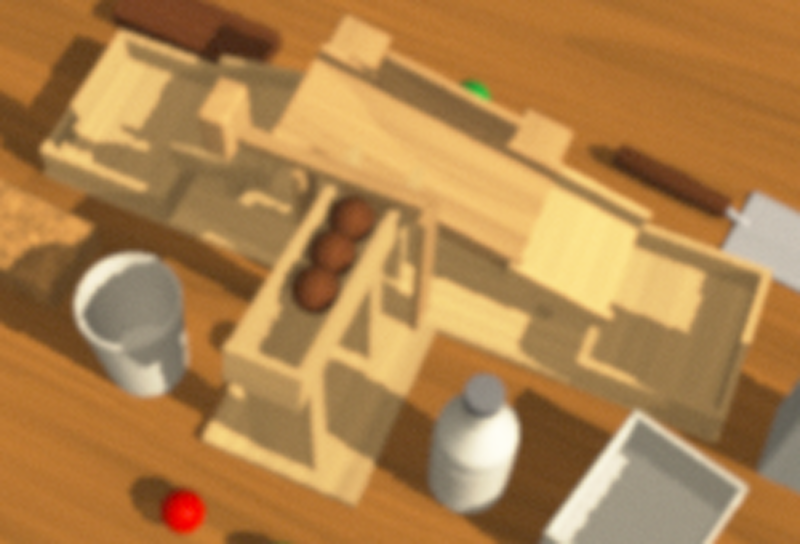

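The gate now tips left (right pad up at crop (357,42), left pad down at (540,135)), and the stop is still closed. The arm isn't visible in this crop, so I'll check that along with the block position.

```bash
python3 - <<'E'
from h import *
ms,Ts=M('scene'); mt,Tt=M('top'); s=arm.observe()
print(proj(ms,Ts,s['position']),proj(mt,Tt,s['position']))
for p in [(.60,-.074,.19),(.60,-.074,.207)]: print(proj(ms,Ts,np.array(p)),proj(mt,Tt,np.array(p)))
save('top','top2.png')
a=cv2.imread('pics/scene2.png');b=cv2.imread('pics/top2.png')
cv2.imwrite('pics/both2.png',np.vstack([cv2.resize(a,(480,300)),cv2.resize(b,(480,300))]))
E
```

```text
[286.32771899  89.31987806] [394.49854368 231.86902587]
[274.64000576 163.63139469] [381.39013249 191.18820803]
[273.86083333 158.97826155] [382.19451476 190.44908179]
```

View pics/both2.png

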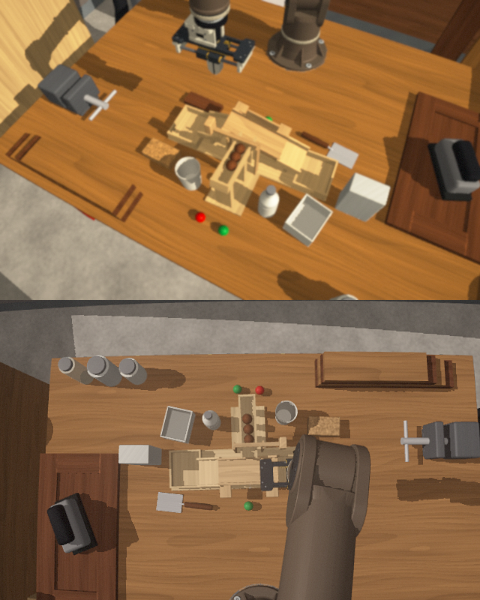

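Arm at projected TCP (scene (286,89)), consistent. Block outer face: x≈0.601, y≈-0.073, top z≈0.207, with both views agreeing to about 2 px. Going beside it, then down.

```bash
python3 -m creep '[[[4,-3,0,0,0,0,-1],[8,-5,0,0,0,0,-1],[9.1,-5,0,0,0,0,-1],[9.1,-5,-3,0,0,0,-1],[9.1,-5,-5,0,0,0,-1]]]'
python3 -m creep '[[[0,0,-3,0,0,0,-1],[0,0,-6,0,0,0,-1],[0,0,-7.6,0,0,0,-1],[0,0,-7.6,0,0,0,-1],[0,0,-7.6,0,0,0,-1]]]'
python3 - <<'E'
from h import *
s=arm.observe(); print(s['clock'],s['position'],s['ee_rot'],s['force'])
save('scene','scene3.png');a=cv2.imread('pics/scene3.png')[100:260,200:400]; a=cv2.resize(a,None,fx=3,fy=3,interpolation=2);cv2.imwrite('pics/s3c.png',a)
E
```

```text
clock: 5.45
position: [0.6002, -0.135, 0.2692]
ee_rot: [0.055, -3.14, -0.001]
force: [-1.0, -0.1, 0.7]
width: 0.004
clock: 5.95
position: [0.6003, -0.1354, 0.1953]
ee_rot: [-0.055, 3.141, 0.0]
force: [0.1, -0.2, -0.2]
width: 0.005
5.95 [ 0.60030598 -0.13544549  0.19530709] [-5.47357287e-02  3.14104423e+00  3.32633201e-04] [ 0.13878024 -0.18145704 -0.2217065 ]
```

View pics/s3c.png

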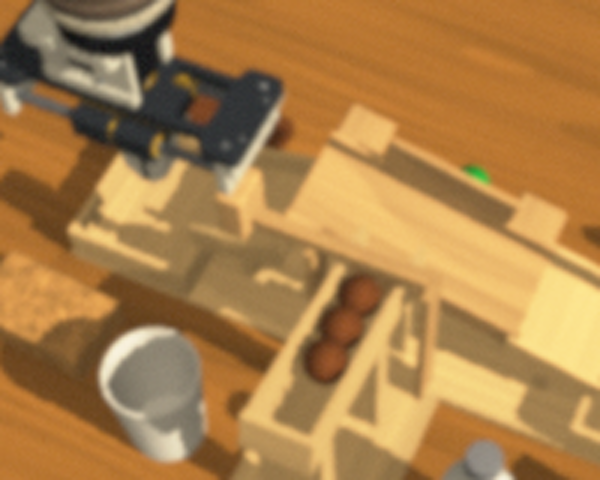

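Fingers hang clear beside the block (crop (155,160) against the block at (240,195)), and the balls are still held. Pushing.

```bash
python3 -m creep '[[[0,2,0,0,0,0,-1],[0,3.5,0,0,0,0,-1],[0,4.5,0,0,0,0,-1],[-0.05,5.5,0,0,0,0,-1],[-0.05,6,0,0,0,0,-1]]]'
python3 -m creep '[[[0,0.8,0,0,0,0,-1],[-0.05,1.6,0,0,0,0,-1],[-0.1,2.2,0,0,0,0,-1],[-0.1,2.2,0,0,0,0,-1]]]'
```

```text
clock: 6.5
position: [0.5999, -0.0752, 0.1951]
ee_rot: [-0.055, 3.14, -0.0]
force: [-0.2, -1.3, 0.6]
width: 0.008
clock: 6.9
position: [0.5986, -0.0528, 0.1945]
ee_rot: [0.055, -3.141, -0.001]
force: [-0.6, 0.5, -0.3]
width: 0.004
```

```bash
python3 -m creep '[[[0,0.5,0,0,0,0,-1],[0,1,0,0,0,0,-1],[0,1,0,0,0,0,-1]]]'
python3 -m creep '[[[0,0.3,0,0,0,0,-1],[0,0.6,0,0,0,0,-1],[0,0.6,0,0,0,0,-1]]]'
python3 - <<'E'
from h import *
for n in('top','scene'):
  save(n,n+'4.png')
a=cv2.imread('pics/top4.png')[110:285,215:455]; b=cv2.imread('pics/scene4.png')[125:300,220:460];cv2.imwrite('pics/b4.png',np.vstack([cv2.resize(x,(400*3//2//1,290),interpolation=2) for x in (a,b)]))
E
```

```text
clock: 7.2
position: [0.5984, -0.0441, 0.1946]
ee_rot: [0.053, -3.141, 0.0]
force: [-0.1, -1.4, 0.3]
width: 0.006
clock: 7.5
position: [0.5983, -0.0436, 0.1949]
ee_rot: [-0.046, 3.141, -0.01]
force: [-0.4, -16.1, -1.7]
width: 0.003
```

View pics/b4.png

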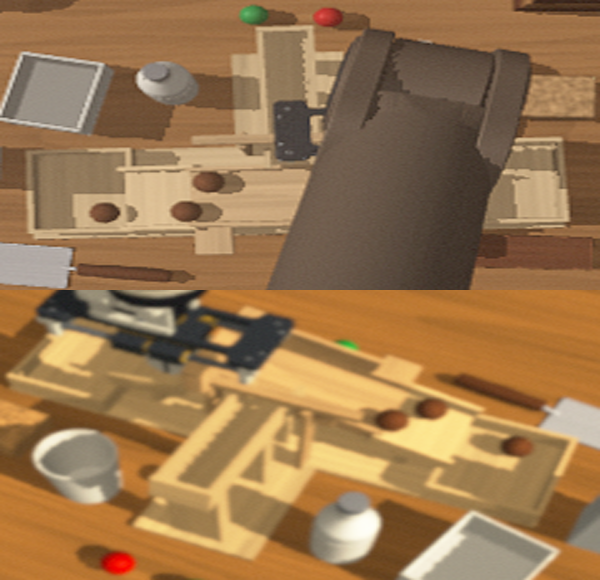

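Hard stop reached (16 N at the end of travel), and the balls are rolling left. Backing off straight and retreating.

```bash
python3 -m creep '[[[0,-3,0,0,0,0,-1],[0,-6,0,0,0,0,-1],[0,-9,0,0,0,0,-1],[0,-9,5,0,0,0,-1],[0,-9,10,0,0,0,-1]]]'
python3 -m creep '[[[-4,-2,0,0,0,0,-1],[-8,-4,0,0,0,0,-1],[-12,-8,0,0,0,0,-1],[-14,-12,0,0,0,0,-1],[-15,-16,0,0,0,0,-1]]]'
python3 -m creep '[[[0,0,0,0,0,0,-1],[0,0,0,0,0,0,-1],[0,0,0,0,0,0,-1],[0,0,0,0,0,0,-1],[0,0,0,0,0,0,-1]]]'
python3 - <<'E'
from h import *
for n in('top','scene'):
  save(n,n+'5.png')
a=cv2.imread('pics/top5.png')[90:290,200:470]; b=cv2.imread('pics/scene5.png')[110:310,200:470];cv2.imwrite('pics/b5.png',np.vstack([cv2.resize(x,(405,300),interpolation=2) for x in (a,b)]))
E
```

```text
clock: 8.1
position: [0.5976, -0.129, 0.2948]
ee_rot: [0.049, -3.138, -0.0]
force: [1.9, 0.4, 0.0]
width: 0.005
clock: 8.6
position: [0.4465, -0.2893, 0.2954]
ee_rot: [-0.052, 3.14, 0.002]
force: [0.8, 1.3, -0.2]
width: 0.005
clock: 9.1
position: [0.4493, -0.287, 0.2946]
ee_rot: [0.057, -3.141, -0.001]
force: [-0.2, 0.3, 0.6]
width: 0.006
```

View pics/b5.png

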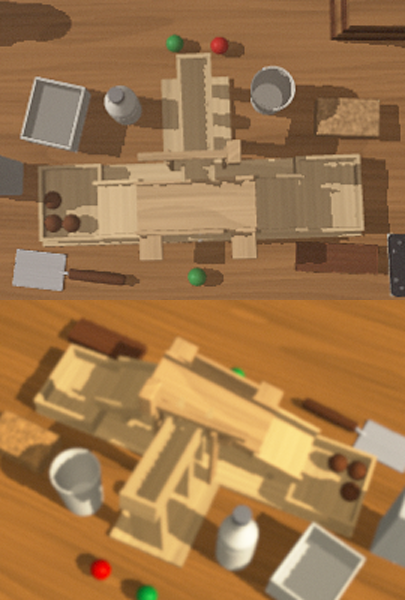

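```bash
python3 -m creep '[[[0,0,0,0,0,0,-1],[0,0,0,0,0,0,-1],[0,0,0,0,0,0,-1],[0,0,0,0,0,0,-1],[0,0,0,0,0,0,-1]]]'
python3 - <<'E'
from h import *
o=np.load('pics/top5.npy').astype(int); n=save('top','top6.png').astype(int); n0=np.load('pics/top0.npy').astype(int)
d=np.abs(o-n).max(2)>60; print('moving px in tray',d[190:260,220:300].sum())
mt,Tt=M('top')
a=cv2.imread('pics/top6.png')[180:215,300:400]; cv2.imwrite('pics/blk6.png',cv2.resize(a,None,fx=7,fy=7,interpolation=2))
# bystanders changed? outside arm/shadow
for k,(u,v) in dict(glue=(282,160),tub=(237,166),can=(187,207),cup=(381,150),knife=(226,270),cork=(431,168),offcut=(425,262),g1=(316,118),r=(346,120),g2=(331,274)).items():
    w=np.abs(n-n0)[v-12:v+12,u-20:u+20].max(2); print(k,(w>40).mean().round(3))
E
```

```text
clock: 9.7
position: [0.4487, -0.2882, 0.2947]
ee_rot: [-0.053, 3.141, 0.0]
force: [-0.0, 0.0, 0.2]
width: 0.005
moving px in tray 0
glue 0.0
tub 0.0
can 0.0
cup 0.0
knife 0.0
cork 0.0
offcut 0.01
g1 0.0
r 0.0
g2 0.047
```

View pics/blk6.png

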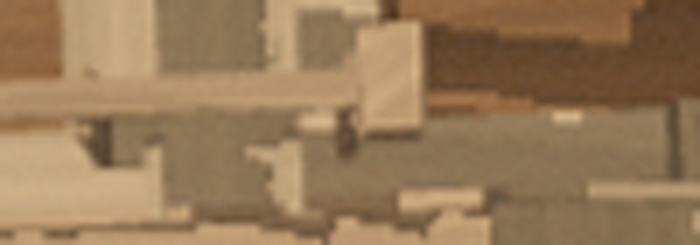

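The block sits at px 360 now against 382 before, about 47 mm of travel from a 0–4 mm start, and the push stalled at 16 N, so it is against its end. Handing in.

```bash
python3 -c "
from cell import arm
print(arm.sign_off())"
```

```text
the job is handed in; nothing more can be done
None
```

The feeder is switched to its left chute, and all three balls are lying still in the left tray. I handed the job in at about 9.8 s on the robot's clock.

- **Gate:** I pressed the raised left pad with the shut fingertips. The pictures after lifting off show the gate resting the other way, right pad up and left pad down.
- **Stop:** I pushed the block towards feeder +y until it stalled at about 16 N. The top view gives about 47 mm of travel. Full travel is 50 mm and the stop starts at 0 to 4 mm, so this fits it being against its end, within about 2 mm of measuring error.
- **Surroundings:** In the last top picture the bystanders and the green and red balls have not moved. There were small image changes at the near green ball (5% of pixels) and the offcut (1%). I put these down to the gate's and arm's changed shadows. The robot was clear of everything.
- **Disagreement:** No clear force showed while pressing the pad (all readings under about 1.3 N, near sensor noise), so the gate result rests on the pictures alone. The first two-view estimate of the block's corners also missed by up to 6 mm. I corrected it by using the block's known top height in both views.

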